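Skewer the rye rings and hang them on the display stand

TASK

Pick up the wooden-handled steel skewer, run it through all three dark rye bread rings where they lean in their rack, and lift them off together as one stack. Then lay the loaded skewer across the two forks of the display stand, centred, so that the three rings hang from it between the forks, and let go. Do not drop any dark ring or set it on the counter, and leave the pale rings and the other things on the counter where they are.

Things in the scene. Friction and masses are not known exactly. Their poses are not given: they have to be found in the camera images.
- skewer_mid (a point): Skewer lying on the counter: point on its axis half-way along its 200 mm, 13 mm above the counter. y runs along it to the blunt tip (to the robot's left, give or take 0.4 rad), z is up as it lies, x across. Mass 0.1 to 0.2 kg. Along y in mm: bare round steel tail of 12 diameter from -100 to -76, handle to -24, guard to -19, shaft to +100
- skewer_handle (a point): Centre of the skewer's dark wooden handle, the place to grip, 50 mm behind the skewer's mid-point: 52 mm long (y), 22 wide (x), 26 high (z). In front of it is a steel cross guard 5 thick, 56 wide (x), 26 high, which the rings cannot pass
- skewer_tip (a point): End of the skewer's shaft, 100 mm ahead of its mid-point. The shaft is round steel of 12 mm diameter, 119 mm long from the guard; its end is round
- rye0_mid (a point): Dark brown rye bread ring (flat, rigid), centre of its hole, half-way through its thickness: 96 mm outer diameter, 14 mm thick, hole 30 mm. z is the ring's axis, pointing up and to the robot's left at 35 degrees above level. Lowest of the three, 26 mm below the middle one along the axis. About 50 g
- rye1_mid (a point): Dark brown rye bread ring (flat, rigid), centre of its hole, half-way through its thickness: 96 mm outer diameter, 14 mm thick, hole 30 mm. z is the ring's axis, pointing up and to the robot's left at 35 degrees above level. Middle ring. About 50 g
- rye2_mid (a point): Dark brown rye bread ring (flat, rigid), centre of its hole, half-way through its thickness: 96 mm outer diameter, 14 mm thick, hole 30 mm. z is the ring's axis, pointing up and to the robot's left at 35 degrees above level. Highest of the three, 26 mm beyond the middle one along the axis. About 50 g
- rye_rack_mid (a point): Rack of the dark rings: centre of the middle ring's place, 180 mm above the counter. z is vertical; y is level. The rings' common axis runs here along (0, 0.819, 0.574), y raised by 35 degrees. The skewer goes in tip first from the low side (-y), rising at 35 degrees; the way along the axis is open at both ends. Then lift square to the rails, along (0, -0.574, 0.819)
- rye_rack: The same rack, fixed, light wood; origin at counter level under that point. Two 8 mm rails lie 37 mm either side of the rings' axis and 37 mm under it. Each ring leans on its low side against two 5 mm pegs with 8 mm round heads, square to the rails, 24 mm either side of the axis, ending 4 mm below it; 4 mm of play on its high side. Free of the pegs after about 60 mm of lift. Base 100 x 120 x 12 mm
- wheat0_mid (a point): Pale wheat ring of the same size, to be left alone. Centre of its hole; axes as for the dark rings. Lowest in its rack
- wheat1_mid (a point): Pale wheat ring of the same size, to be left alone. Centre of its hole; axes as for the dark rings. Middle place in its rack
- wheat_rack_mid (a point): Rack just like the other, holding the two pale rings (its highest place is empty). Point and axes as for the dark rings' rack
- stand_seat (a point): Fixed wooden display stand: point mid-way between its two forks, 125 mm above the counter, where the skewer's mid-point is when it rests level in them along y, pointing either way (z up). Forks are V notches 8 mm thick at y = -86 and +86 mm, for the tail and the shaft near the tip; open to 45 mm wide at the prong tops, 21 mm above this point. Base 100 x 210 x 14 mm
- jam_jar: Bystander: amber jam jar, 52 mm diameter, 75 mm high, origin at the centre of its underside
- pepper_mill: Bystander: dark pepper mill, 52 mm diameter, 125 mm high, origin at the centre of its underside
- olive_roll_a: Bystander: bread roll with olives, 84 mm diameter, 55 mm high, origin at the centre of its underside
- olive_roll_b: Bystander: bread roll with olives, 80 mm diameter, 50 mm high, origin at the centre of its underside
- tongs: Bystander: steel tongs lying along their y, 200 mm long, 60 mm wide, 10 mm high, origin at their middle on the counter
- scraper: Bystander: bench scraper lying flat, steel blade 75 by 110 mm, wooden grip 24 mm high along its far edge, origin under its middle
Mind the look-alikes: they are no part of the job. Leave any orange, red or turquoise look-alike of the part that bears rye1_mid alone.

How it is judged:
By the outcome, as a careful person would: the job done as asked, in the order asked, and still so for the second after the job is handed in, with the robot touching nothing.
It also fails if it takes over 58 s, if anything falls off the work surface, if the arm or the gripper's body presses on something with over 40 N, if the wrist force passes 120 N, or if a joint passes its speed limit or range.

ROBOT

A 6-joint arm with a two-finger parallel gripper is mounted at the origin on the work surface. World frame = base frame: x ahead of the robot, y to its left, z up, the work surface at z = 0. Lengths are in m, angles in rad, forces in N, time in s.
With the tool pointing down it reaches from about 0.4 to 0.825 m from the base axis. Payload 7 kg.
Tool frame: the origin (TCP) lies midway between the tips of the shut fingers; the grasp point (between the pads) lies 19 mm behind it; z points along the fingers, y is the line along which they close (so a half turn about z gives the same grasp; the last joint's range is limited). The gripper opens to 88 mm and grips with 3 to 60 N. Pads are 19 mm wide; open, the fingers measure 130 mm over their backs; the gripper's body (78 mm by 193 mm) begins 47 mm behind the grasp point.
Start: joints at [1.388, 0.359, 0.012, 0, -1.224, -0.288], TCP at [0.306, 0.602, 0.227] pointing down, gripper open.
Joint ranges: [-3.07, 3.07], [-1.43, 2.12], [-1.02, 1.25], [-3.03, 1.67], [-3.05, -0], [-3.03, 3.03]. Speed limits (rad/s): [2.39, 2.39, 3.01, 3.14, 3.14, 3.14].

INTERFACE

Orientations are given as [roll, pitch, yaw] about the fixed x, y, z axes, in that order (R = Rz(yaw) Ry(pitch) Rx(roll)).
In Python, from station import arm gives the robot as it stands. The module is installed in compiled form; this text tells all that it offers.
- The arm moves only by the tool carry_out, never from a script. Its argument "commands" is a list of rows, each a list of 4 numbers: the shift along the world's x, y, z in units of 50 mm (1.0 is 50 mm), then the turn about the world's z in units of 6 degrees (1.0 is 6 degrees). A call has exactly 10 rows; each row is the pose to reach, as a shift and turn from the pose commanded when the call began; what a row does not reach only later rows make up. A row lasts 1/8 s, in which the tool goes at most 62.5 mm and 10.7 degrees, less where a joint would pass 70% of its speed; a pose out of reach is approached as far as the arm can. A call with a gripper value outside its range is refused whole. "claw" is the closure, from 0 (fully open) to 1 (shut), set as the call begins (left out, the last holds). The fingers move at their own pace and stop on an object; "force" is the grip in N (left out, the last holds). Time passes only in rows, so rows that repeat a pose let the fingers close, or fill a call up. It gives the time, the measured TCP pose, the force, the opening and the grip force at its end, in the units of the state.
- arm.get_state(): the state, without advancing time (a new reading comes with each control period).
- arm.grab_frame(name): name is "scene" or "top" or "wrist"; returns a dict with "pixels" (420x560x3 uint8, red, green, blue), "fx", "fy", "cx", "cy" (pixels), "k1" (the pictures are not rectified: a ray, as slopes to the right and down, at radius r is drawn at 1 + k1 r^2 times it, then the intrinsics apply), "eye" and "orientation" of the camera in the world. Camera axes: x right, y down, z forward; pixel columns grow to the right and rows downward; lengths in m; the calibration is good to about 2 mm. A picture is of the moment at which its call begins. There is no depth.
- arm.job_done(): hands the job in; it is judged then, once.
Trained networks look in a picture, given as the dict that the camera call returned (one of the last four; its "shot" number tells which), for a name from the list of things; names that differ only in an ending like _2 or _b are one class to them, and where a whole thing is asked for, a point or a joint stands for the part that bears it (a point fixed in the world has none). Each returns a list of dicts, best first, with "conf" (0 to 1); they miss things now and then, are a little off and sometimes report something else, mostly with a low value. They report only what shows in the picture. A call takes as long as a camera call. They do not tell look-alikes from the thing itself.
- arm.regions_of(picture, query): "pixels" (420x560 bool, what is visible of it) and "uv" ([column, row] in pixels, amid what is visible of it).
- arm.mark_of(picture, query): "uv" ([column, row] in pixels: a listed point, or the origin of a listed thing).
The state is a dict: "t": time; "q": joint angles; "qd": joint speeds; "joint_efforts": joint torques, N m; "eef_pos": TCP position; "ee_rot": TCP orientation; "force": force on the tool from outside, world axes, zero at the start; "moment": the same for the moment, N m; "width": finger opening in m; "gripper_force": force on a finger pad.
Only numpy, scipy, OpenCV 4.12 (cv2) and the standard library are available. Lean on these libraries where they do the work, as an engineer would, in place of code of your own. Each camera call takes 0.05 s, during which the arm holds its last target. There are 200 camera calls.

## Working session

There is one attempt and no reset: what is moved stays moved. The work goes in short steps, Python scripts to look and compute and a tool call to move; the robot and the scene stay as the last step left them, time stands still between calls to the robot, and variables do not carry over. Pictures are saved under pics/ and viewed, at most 10 in all, crops included, and the job is handed in when it is done.

Besides the shell and the picture viewer there is one more tool, called after "Emit:" by a JSON object that holds its "method" and its "body". carry_out: Moves the arm, as the interface text tells. Its arguments: {"type":"object","properties":{"commands":{"type":"array","items":{"type":"array","items":{"type":"number"}}},"claw":{"type":"number"},"force":{"type":"number"}},"required":["commands"]}

```bash
mkdir -p pics
cat > h.py <<'E'
import numpy as np, cv2
from scipy.spatial.transform import Rotation as Ro
from station import arm
def rot(o):
    o=np.array(o,float)
    return o if o.shape==(3,3) else (Ro.from_euler('xyz',o).as_matrix() if o.size==3 else Ro.from_quat(o).as_matrix())
def dist(f): # 1+k1 r^2 model as OpenCV
    return np.array([[f['fx'],0,f['cx']],[0,f['fy'],f['cy']],[0,0,1]]),np.array([f['k1'],0,0,0,0.])
def ray(f,uv):
    K,d=dist(f); p=cv2.undistortPoints(np.array([[uv]],float),K,d)[0,0]
    v=rot(f['orientation'])@np.array([p[0],p[1],1]); return np.array(f['eye'],float),v/np.linalg.norm(v)
def proj(f,P):
    K,d=dist(f); R=rot(f['orientation']).T
    return cv2.projectPoints(np.atleast_2d(np.array(P,float)),cv2.Rodrigues(R)[0],-R@np.array(f['eye'],float),K,d)[0][:,0]
def atz(f,uv,z):
    e,v=ray(f,uv); return e+v*(z-e[2])/v[2]
def tri(rs):
    A=sum(np.eye(3)-np.outer(v,v) for e,v in rs); b=sum((np.eye(3)-np.outer(v,v))@e for e,v in rs)
    X=np.linalg.solve(A,b); return X,max(np.linalg.norm(np.cross(X-e,v)) for e,v in rs)
def save(f,n): cv2.imwrite('pics/'+n+'.png',f['pixels'][:,:,::-1])
E
python3 - <<'E'
from h import *
s=arm.get_state(); print(s['eef_pos'],s['ee_rot'],s['t'],s['width'])
F={n:arm.grab_frame(n) for n in('scene','top')}
for n in F: save(F[n],n+'0'); print(n,F[n]['eye'],F[n]['orientation'],F[n]['fx'],F[n]['k1'])
H=dict(skewer_mid=.013,skewer_handle=.013,skewer_tip=.013,rye0_mid=.165,rye1_mid=.18,rye2_mid=.195,rye_rack_mid=.18,wheat0_mid=.165,wheat1_mid=.18,wheat_rack_mid=.18,stand_seat=.125,rye_rack=0,jam_jar=0,pepper_mill=0,olive_roll_a=0,tongs=0,scraper=0)
for q,z in H.items():
    for n in F:
        print(q,n,[(round(m['conf'],2),np.round(m['uv']).astype(int).tolist(),np.round(atz(F[n],m['uv'],z)[:2],3).tolist()) for m in arm.mark_of(F[n],q)[:4]])
print(arm.get_state()['t'])
E
```

```text
[0.30596892 0.60109888 0.22560601] [ 3.13987729e+00 -1.27990542e-04 -4.70890049e-01] 0.0 0.08766063364164838
scene [1.42118672 0.52158158 0.88001387] [-2.21872182  0.01160059  2.03302965] 429.3058491816904 -0.13301830845582177
top [0.34178724 0.04963146 1.29484843] [-2.97462025e+00  1.87776674e-04 -1.55663325e+00] 451.3216103928839 -0.038549221505553476
skewer_mid scene []
skewer_mid top [(0.58, [387, 243], [0.456, -0.275])]
skewer_handle scene [(0.74, [194, 184], [0.423, -0.33])]
skewer_handle top [(0.83, [404, 252], [0.43, -0.323])]
skewer_tip scene [(0.56, [221, 201], [0.471, -0.184])]
skewer_tip top [(0.6, [354, 236], [0.476, -0.182])]
rye0_mid scene [(0.55, [355, 198], [0.46, 0.273])]
rye0_mid top [(0.64, [185, 237], [0.451, 0.27])]
rye1_mid scene [(0.77, [408, 218], [0.506, 0.433]), (0.66, [366, 211], [0.527, 0.324]), (0.61, [295, 240], [0.709, 0.201]), (0.6, [318, 206], [0.561, 0.201])]
rye1_mid top [(0.92, [177, 233], [0.458, 0.287]), (0.87, [141, 299], [0.296, 0.369]), (0.87, [250, 282], [0.341, 0.103]), (0.8, [246, 214], [0.508, 0.117])]
rye2_mid scene [(0.67, [372, 193], [
[... 788 characters left out ...]
m_jar scene [(0.53, [191, 185], [0.421, -0.346])]
jam_jar top [(0.51, [311, 215], [0.537, -0.061]), (0.42, [369, 297], [0.304, -0.223])]
pepper_mill scene [(0.91, [386, 276], [0.555, 0.411])]
pepper_mill top [(0.6, [144, 207], [0.552, 0.426])]
olive_roll_a scene [(0.95, [272, 202], [0.384, -0.034]), (0.63, [249, 278], [0.727, 0.07])]
olive_roll_a top [(0.85, [263, 144], [0.747, 0.084]), (0.62, [309, 272], [0.372, -0.056])]
tongs scene [(0.69, [236, 175], [0.294, -0.23])]
tongs top [(0.7, [368, 296], [0.307, -0.221])]
scraper scene [(0.95, [162, 252], [0.749, -0.217])]
scraper top [(0.77, [362, 140], [0.767, -0.213]), (0.54, [405, 253], [0.43, -0.33]), (0.23, [309, 271], [0.376, -0.055])]
1.8
```

View pics/scene0.png

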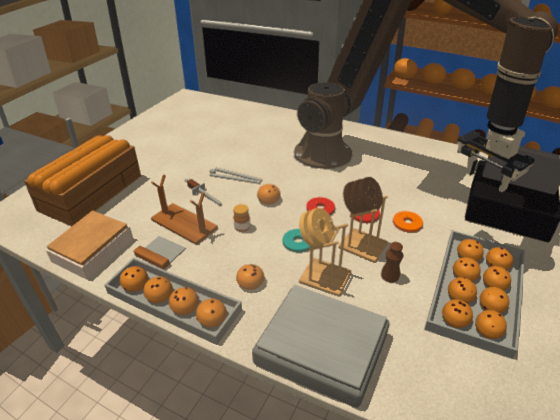

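View pics/top0.png

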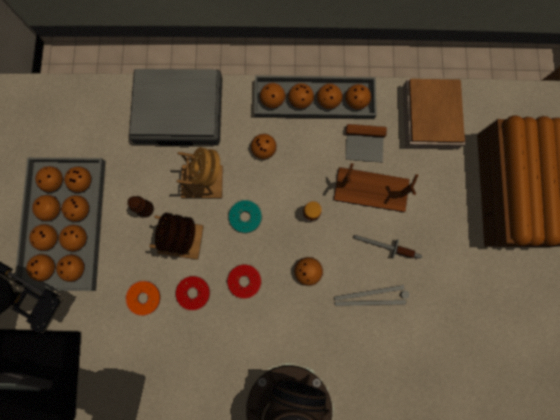

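```bash
cat > m.py <<'E'
from h import *
from scipy.optimize import least_squares
F={n:arm.grab_frame(n) for n in('scene','top')}
C={'scene':{'rye0_mid':[[355,198]],'rye2_mid':[[372,193]]},'top':{'rye0_mid':[[185,237]],'rye1_mid':[[177,233]],'rye2_mid':[[165,230]]}}
near={'scene':(364,196),'top':(175,233)}
for n in F:
    for q in('rye0_mid','rye1_mid','rye2_mid'):
        for m in arm.mark_of(F[n],q)[:6]:
            if np.hypot(*(np.array(m['uv'])-near[n]))<22: C[n].setdefault(q,[]).append(m['uv']); print(n,q,m['conf'],m['uv'])
def ax(p,s): return np.array([p[0]-np.sin(p[2])*.819*s,p[1]+np.cos(p[2])*.819*s,.18+.574*s])
S={'rye0_mid':-.026,'rye1_mid':0,'rye2_mid':.026}
def res(p): return np.concatenate([(proj(F[n],ax(p,S[q]))[0]-u) for n in C for q in C[n] for u in C[n][q]]+[[p[2]*2]])
r=least_squares(res,[.458,.293,0],loss='soft_l1'); print('rack',r.x,np.round(r.fun,1).tolist())
def box(p,a,b,z): 
    c,s=np.cos(p[2]),np.sin(p[2]); return [[p[0]+c*u-s*v,p[1]+s*u+c*v,z] for u,v in((-a,-b),(a,-b),(a,b),(-a,b))]
for n in F:
    sk=arm.regions_of(F[n],'skewer_handle')
    for m in sk[:1]:
        uv=np.argwhere(m['pixels'])[:,::-1]; P=np.array([atz(F[n],u,.013)[:2] for u in uv.astype(float)])
        w,V=np.linalg.eigh(np.cov(P.T)); t=P@V[:,1]; print(n,'skewer',m['conf'],len(P),P.mean(0),V[:,1],np.ptp(t),[P[i] for i in(t.argmin(),t.argmax())])
    for q in('skewer_mid','skewer_handle','skewer_tip'): print(n,q,[(round(m['conf'],2),atz(F[n],m['uv'],.013)[:2].round(4)) for m in arm.mark_of(F[n],q)[:1]])
    print(n,'seat',[(round(m['conf'],2),atz(F[n],m['uv'],.125)[:2].round(4)) for m in arm.mark_of(F[n],'stand_seat')[:2]])
k=5; T=F['top']
def crop(n,c,w,h,polys,pts):
    x,y=c; im=cv2.resize(F[n]['pixels'][y:y+h,x:x+w,::-1],None,fx=k,fy=k,interpolation=cv2.INTER_CUBIC)
    im=cv2.convertScaleAbs(im,alpha=1.5)
    f=lambda P:((proj(F[n],P)-(x,y)+.5)*k).astype(int)
    for P in polys: cv2.polylines(im,[f(P)],True,(0,255,0),1)
    for P in pts: cv2.circle(im,tuple(int(i) for i in f(P)[0]),3,(255,255,0),1)
    return im
st=(.607,-.235,-.11)
a=crop('top',(140,200),78,60,[box(r.x,.05,.06,.012)],[ax(r.x,s) for s in(-.026,0,.026)])
b=crop('scene',(330,165),78,60,[],[ax(r.x,s) for s in(-.026,0,.026)])
c=crop('top',(320,160),78,60,[box(st,.05,.105,.014)],[[.607,-.235,.125]])
d=crop('top',(344,222),78,60,[],[])
cv2.imwrite('pics/crops1.png',np.vstack([np.hstack([a,b]),np.hstack([c,d])])[:600,:800])
print(arm.get_state()['t'])
E
python3 m.py
```

```text
scene rye0_mid 0.78 [354.9, 195.7]
scene rye1_mid 0.53 [363.8, 194.7]
scene rye2_mid 0.92 [369.4, 194.6]
scene rye2_mid 0.74 [354.1, 198.8]
top rye1_mid 0.65 [175.2, 232.1]
top rye2_mid 0.87 [165.4, 230.4]
rack [ 0.45936083  0.29215105 -0.24812288] [0.4, -1.6, 0.5, 0.7, -2.4, 0.5, 0.2, -1.1, 15.5, -5.3, -1.4, 0.3, -0.4, -1.3, -1.7, -0.1, 0.1, 0.8, 0.8, -0.0, 0.4, -0.4, -0.5]
scene skewer 0.82 232 [ 0.44692614 -0.28818376] [0.3435384  0.93913863] 0.20458171462500674 [array([ 0.41724604, -0.37041785]), array([ 0.48619622, -0.1778002 ])]
scene skewer_mid [(0.78, array([ 0.4558, -0.2771]))]
scene skewer_handle [(0.53, array([ 0.4374, -0.3275]))]
scene skewer_tip [(0.71, array([ 0.4831, -0.179 ]))]
scene seat [(0.86, array([ 0.608 , -0.2268]))]
top skewer 0.63 447 [ 0.44168052 -0.29124654] [0.28292681 0.9591415 ] 0.19578659011629473 [array([ 0.41787689, -0.37183122]), array([ 0.47532322, -0.18464978])]
top skewer_mid [(0.9, array([ 0.456 , -0.2781]))]
top skewer_handle [(0.91, array([ 0.4358, -0.3313]))]
top skewer_tip [(0.94, array([ 0.4701, -0.1806]))]
top seat [(0.64, array([ 0.6101, -0.241 ]))]
2.7
```

View pics/crops1.png

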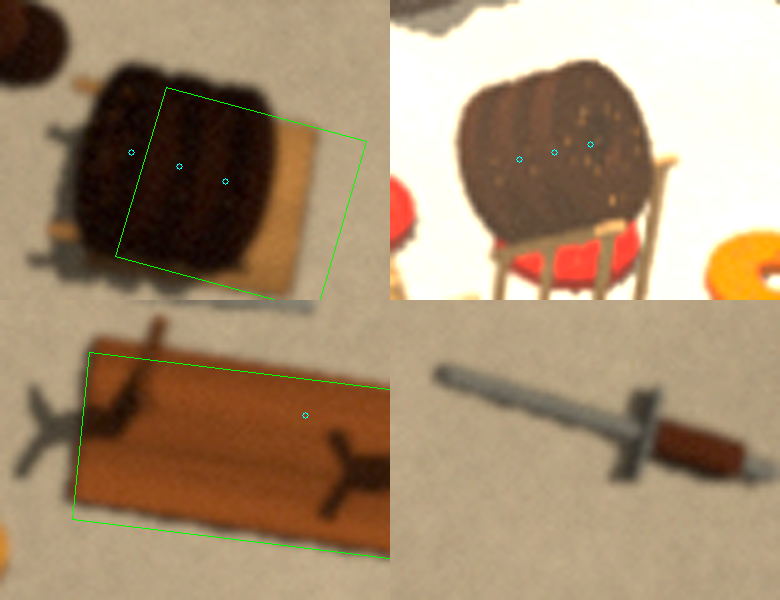

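Run:
```python
from h import *
T=arm.grab_frame('top'); im=T['pixels']
def line(u1,u2,z):
    a,b=atz(T,u1,z),atz(T,u2,z); d=b-a; return a[:2].round(4),b[:2].round(4),'len',np.linalg.norm(d).round(4),'ang from +y',np.arctan2(-d[0],d[1]).round(3)
print('rack edge (perp)',line((203.4,225.6),(198.6,259),.012))
print('rail ends (perp)',line((155,217),(150,246),.17))
# rectify a plane at height z, 0.5 mm/px : row->x down, col->-y
def rect(z,x0,x1,y0,y1,s=.0005):
    xs=np.arange(x1,x0,-s); ys=np.arange(y1,y0,-s); Y,X=np.meshgrid(ys,xs)
    uv=proj(T,np.stack([X.ravel(),Y.ravel(),np.full(X.size,z)],1)).reshape(*X.shape,2).astype(np.float32)
    return cv2.remap(im,uv,None,cv2.INTER_CUBIC)
s=.0005
r=rect(.014,.5,.72,-.4,-.08).astype(int)
m=((r[...,0]-r[...,2]>60)&(r[...,0]<190)).astype(np.uint8); m=cv2.morphologyEx(cv2.morphologyEx(m,cv2.MORPH_OPEN,np.ones((15,15))),cv2.MORPH_CLOSE,np.ones((41,41)))
n,l,st,_=cv2.connectedComponentsWithStats(m); k=1+st[1:,4].argmax()
(c,wh,a)=cv2.minAreaRect(np.argwhere(l==k)[:,::-1].astype(np.float32)); print('stand',.72-c[1]*s,-.08-c[0]*s,np.array(wh)*s,a)
r=rect(.013,.39,.51,-.40,-.15); cv2.imwrite('pics/sk_rect.png',r[:,:,::-1])
g=r.astype(int); bg=np.median(g.reshape(-1,3),0); m=(bg.sum()-g.sum(2)>90)
n,l,st,_=cv2.connectedComponentsWithStats(m.astype(np.uint8)); k=1+st[1:,4].argmax(); p=np.argwhere(l==k)
P=np.c_[.51-p[:,0]*s,-.15-p[:,1]*s]
vx,vy,x,y=cv2.fitLine(P.astype(np.float32),cv2.DIST_HUBER,0,.002,.001).ravel(); d=np.array([vx,vy])*np.sign(vy); t=(P-(x,y))@d
print('skewer dir',np.arctan2(-d[0],d[1]),'pt',x,y,'ends',(np.array([x,y])+d*t.min()).round(4),(np.array([x,y])+d*t.max()).round(4),np.ptp(t))
```

```text
rack edge (perp) (array([0.4992, 0.249 ]), array([0.4038, 0.259 ]), 'len', np.float64(0.0959), 'ang from +y', np.float64(1.467))
rail ends (perp) (array([0.4999, 0.3478]), array([0.4265, 0.3562]), 'len', np.float64(0.0738), 'ang from +y', np.float64(1.456))
stand 0.6123627166748047 -0.235267333984375 [0.20539125 0.09484568] 8.746162414550781
skewer dir -0.27374232 pt 0.4407848 -0.29173273 ends [ 0.4193 -0.3682] [ 0.4731 -0.1767] 0.19889196741580964
```

View pics/sk_rect.png

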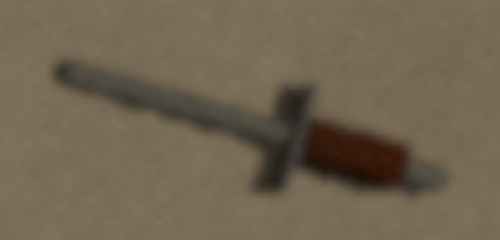

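The top view shows the dark rye rings at (175,233) in their rack. The red, orange and teal flat rings at (193,293), (243,281), (143,298) and (245,216), and the pale rings at (205,165), are not the ones meant. The enlarged crop confirms the dark brown stack. The skewer has its tip at (354,236) and its handle at (404,252), and the stand is at (375,187).

Emit:
{"method": "carry_out", "body": {"commands": [[0.4, -0.9, 0.7, -1], [0.9, -1.9, 1.4, -2], [1.4, -3, 1.9, -3], [1.8, -4.1, 2, -4.5], [2.2, -5.2, 2, -6], [2.6, -6.4, 2, -7.5], [3, -7.5, 2, -9], [3.3, -8.7, 2, -10.5], [3.5, -9.9, 2, -12], [3.6, -11.1, 2, -13.16]], "claw": 0, "force": 40}}

```text
t: 4.0
eef_pos: [0.4863, 0.0446, 0.3268]
ee_rot: [-3.141, 0.0, -1.853]
force: [1.2, 0.7, 0.5]
width: 0.0877
gripper_force: 0.0
```

Emit:
{"method": "carry_out", "body": {"commands": [[-0.1, -1.2, 0, 0], [-0.3, -2.4, -0.2, 0], [-0.5, -3.6, -0.6, 0], [-0.7, -4.8, -1.2, 0], [-0.9, -6, -2, 0], [-1, -7, -2.8, 0], [-1.1, -7.7, -3.6, 0], [-1.1, -7.7, -4.4, 0], [-1.1, -7.7, -4.6, 0], [-1.1, -7.7, -4.6, 0]]}}

```text
t: 5.25
eef_pos: [0.4316, -0.3383, 0.0971]
ee_rot: [3.141, -0.0, -1.848]
force: [1.5, -0.6, 0.1]
width: 0.0877
gripper_force: 0.0
```

Run:
```python
from h import *
W=arm.grab_frame('wrist'); save(W,'wrist1')
for q in('skewer_handle','skewer_mid','skewer_tip'):
    print(q,[(round(m['conf'],2),np.round(m['uv']),atz(W,m['uv'],.013)[:2].round(4)) for m in arm.mark_of(W,q)[:2]])
g=lambda s:np.array([.434,-.327])+np.array([.274,.9615])*s
print(proj(W,[[*g(0),.013],[*g(.05),.013],[*g(.15),.013],[*g(-.05),.013]]).round())
```

```text
skewer_handle [(0.96, array([291., 237.]), array([ 0.4311, -0.3234]))]
skewer_mid [(0.84, array([285., 297.]), array([ 0.4481, -0.2783]))]
skewer_tip []
[[286. 233.]
 [285. 296.]
 [285. 403.]
 [286. 164.]]
```

View pics/wrist1.png

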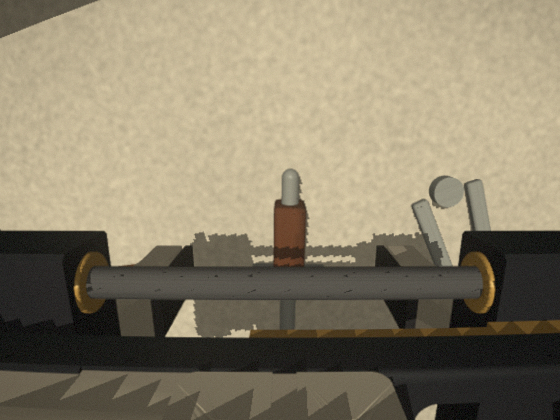

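The wrist view shows the handle centred between the fingers at (290,237) and in line with the tool, with the tail end at (290,172). Next I descend and grip.

Emit:
{"method": "carry_out", "body": {"commands": [[0, 0.04, -0.7, 0], [0, 0.04, -1.3, 0], [0, 0.04, -1.7, 0], [0, 0.04, -1.83, 0], [0, 0.04, -1.83, 0], [0, 0.04, -1.83, 0], [0, 0.04, -1.83, 0], [0, 0.04, -1.83, 0], [0, 0.04, -1.83, 0], [0, 0.04, -1.83, 0]], "claw": 0}}

```text
t: 6.7
eef_pos: [0.4312, -0.3365, 0.0051]
ee_rot: [-3.142, -0.0, -1.849]
force: [-0.7, -0.3, 0.6]
width: 0.0877
gripper_force: 0.0
```

Emit:
{"method": "carry_out", "body": {"commands": [[0, 0, 0, 0], [0, 0, 0, 0], [0, 0, 0, 0], [0, 0, 0, 0], [0, 0, 0, 0], [0, 0, 0, 0], [0, 0, 0, 0], [0, 0, 0, 0], [0, 0, 0, 0], [0, 0, 0, 0]], "claw": 1, "force": 40}}

```text
t: 7.95
eef_pos: [0.431, -0.3364, 0.005]
ee_rot: [3.141, 0.0, -1.849]
force: [-0.9, -0.3, -0.3]
width: 0.0219
gripper_force: 39.8
```

Emit:
{"method": "carry_out", "body": {"commands": [[0, 0, 0.6, 0], [0, 0, 1.5, 0], [0, 0, 2.6, 0], [0.3, -0.2, 3.6, 0.2], [1, -0.6, 3.6, 0.5], [1.8, -1.1, 3.6, 0.9], [2.5, -1.5, 3.6, 1.22], [3.01, -1.75, 3.6, 1.22], [3.01, -1.75, 3.6, 1.22], [3.01, -1.75, 3.6, 1.22]], "claw": 1, "force": 40}}

```text
t: 9.2
eef_pos: [0.5811, -0.4236, 0.1843]
ee_rot: [3.14, 0.001, -1.721]
force: [-0.6, -0.8, -2.0]
width: 0.0215
gripper_force: 39.8
```

```bash
cat > v.py <<'E'
from h import *
import sys
F={n:arm.grab_frame(n) for n in('scene','top')}
s=arm.get_state(); e=np.array(s['eef_pos']); print('tcp',e.round(4),s['ee_rot'][2],s['width'],s['t'])
M={}
for q in sys.argv[3:]:
    rs=[]
    for n in F:
        m=arm.mark_of(F[n],q)[:1]
        if m: rs.append(ray(F[n],m[0]['uv'])); print(q,n,round(m[0]['conf'],2),np.round(m[0]['uv']))
    if len(rs)==2: X,er=tri(rs); M[q]=X; print(q,X.round(4),'gap',er.round(4))
if 'skewer_tip' in M:
    d=M['skewer_tip']-(e+[0,0,.008]); print('grip->tip len',np.linalg.norm(d),'pitch',np.degrees(np.arctan2(d[2],np.hypot(*d[:2]))),'yaw',np.arctan2(-d[0],d[1]))
c=eval(sys.argv[2]) # scene centre, top centre (world points)
o=[]
for n,P in zip(('scene','top'),c):
    u=proj(F[n],P)[0].astype(int); x,y=max(u[0]-50,0),max(u[1]-60,0)
    o.append(cv2.convertScaleAbs(cv2.resize(F[n]['pixels'][y:y+120,x:x+100,::-1],(400,480),interpolation=cv2.INTER_CUBIC),alpha=1.3)); print(n,'crop origin',x,y,'x4')
cv2.imwrite('pics/'+sys.argv[1]+'.png',np.hstack(o))
E
python3 v.py v1 "([.6,-.33,.13],[.6,-.33,.13])" skewer_tip skewer_handle skewer_mid stand_seat
```

```text
tcp [ 0.5811 -0.4236  0.1852] -1.7211730996878836 0.021548643751959758 9.3
skewer_tip scene 0.75 [171. 174.]
skewer_tip top 0.51 [201. 164.]
skewer_tip [0.7078 0.0782 0.3586] gap 0.1727
skewer_handle scene 0.66 [137. 156.]
skewer_handle top 0.48 [198. 165.]
skewer_handle [0.7254 0.0592 0.4205] gap 0.2095
skewer_mid scene 0.86 [149. 162.]
stand_seat scene 0.83 [181. 193.]
stand_seat top 0.95 [386. 178.]
stand_seat [ 0.6143 -0.2377  0.1269] gap 0.0111
grip->tip len 0.5433691726795778 pitch 17.71972396013009 yaw -0.2474322164128357
scene crop origin 106 121 x4
top crop origin 366 125 x4
```

View pics/v1.png

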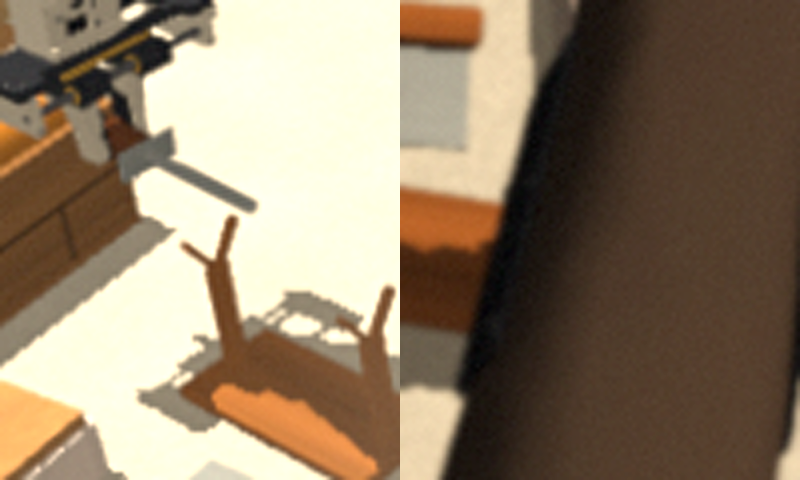

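Run:
```python
from h import *
F=arm.grab_frame('scene'); u=np.array([.149,.989,0]); S=np.array([.61,-.235,.125]); g=np.array([.5811,-.4236,.1925])
print('fork- notch, prong-mid-top', proj(F,[S-.086*u-[0,0,.009],S-.086*u+[0,0,.021],S+.086*u-[0,0,.009]]).round(1))
for L in(.158,.162,.166): print('tip level',proj(F,[g+u*L]).round(1))
for z in(.182,.192,.202): print(z,atz(F,(169,173),z))
print('fork at z .116',atz(F,(160.2,186.5),.116)); print('guard', atz(F,(106+147/4,121+155/4),.192), g+u*.044)
# +y fork bottom seen?
```

```text
fork- notch, prong-mid-top [[160.6 185.5]
 [159.  177.6]
 [199.8 203.8]]
tip level [[168.3 170.1]]
tip level [[169.2 170.5]]
tip level [[170.1 170.9]]
0.182 [ 0.60413855 -0.26710006  0.182     ]
0.192 [ 0.61584388 -0.25580112  0.192     ]
0.202 [ 0.6275492  -0.24450218  0.202     ]
fork at z .116 [ 0.60219913 -0.31773024  0.116     ]
guard [ 0.5899319  -0.38194199  0.192     ] [ 0.587656 -0.380084  0.1925  ]
```

Emit:
{"method": "carry_out", "body": {"commands": [[0, 0, -0.5, 0], [0, 0, -1, 0], [0, 0, -1.25, 0], [0, 0, -1.5, 0], [0, 0, -1.75, 0], [0, 0, -2, 0], [0, 0, -2.2, 0], [0, 0, -2.4, 0], [0, 0, -2.6, 0], [0, 0, -2.8, 0]], "claw": 1, "force": 30}}

```text
t: 11.0
eef_pos: [0.5818, -0.4242, 0.0445]
ee_rot: [-3.141, -0.0, -1.721]
force: [3.2, 0.7, 3.0]
width: 0.0219
gripper_force: 30.0
```

```bash
python3 v.py v2 "([.6,-.33,.13],[.6,-.33,.13])" skewer_tip
python3 - <<'E'
from h import *
F=arm.grab_frame('scene'); e=np.array(arm.get_state()['eef_pos'])+[0,0,.008]; u=np.array([.149,.989,0])
for a in(25,30,35,40): print(a,proj(F,[e+.164*(u*np.cos(np.radians(a))+[0,0,np.sin(np.radians(a))])]).round(1))
E
```

```text
tcp [ 0.581  -0.4245  0.0434] -1.7215468577453115 0.021794364833384372 11.1
skewer_tip scene 0.63 [237. 174.]
skewer_tip top 0.3 [364. 143.]
skewer_tip [ 0.6338 -0.0889  0.2718] gap 0.0778
grip->tip len 0.40492438830819866 pitch 32.9815056917238 yaw -0.15630573869035896
scene crop origin 106 121 x4
top crop origin 366 125 x4
25 [[169.7 188.3]]
30 [[167.6 184.3]]
35 [[165.2 180.3]]
40 [[162.7 176.4]]
```

View pics/v2.png

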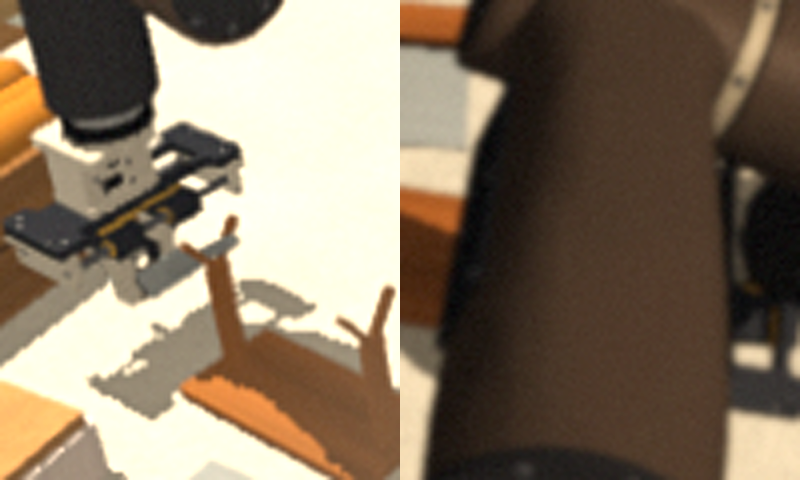

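The scene crop shows the shaft resting in the near fork with its tip at (235,240), full-frame (165,181). That matches a tip-up pitch of 35° in the projection. I tighten the grip and move towards the rack.

Emit:
{"method": "carry_out", "body": {"commands": [[0, 0, 0, 0], [0, 0, 0.2, 0], [0, 0, 1, 0], [0, 0, 2, 0], [0, 0, 3, 0], [-0.2, 0.6, 4, 0.1], [-0.5, 1.7, 4, 0.2], [-0.8, 2.8, 4, 0.34], [-1.1, 4, 4, 0.34], [-1.4, 5.1, 4, 0.34]], "claw": 1, "force": 60}}

```text
t: 12.5
eef_pos: [0.5098, -0.1671, 0.2454]
ee_rot: [3.141, 0.0, -1.685]
force: [1.5, 0.8, -1.8]
width: 0.0215
gripper_force: 59.9
```

Emit:
{"method": "carry_out", "body": {"commands": [[-0.3, 1.1, 0, 0], [-0.6, 2.2, 0, 0], [-0.9, 3.3, 0, 0], [-1.2, 4.3, -0.2, 0], [-1.4, 5, -0.8, 0], [-1.5, 5.3, -1.6, 0], [-1.5, 5.3, -2.2, 0], [-1.5, 5.3, -2.6, 0], [-1.5, 5.3, -2.6, 0], [-1.5, 5.3, -2.6, 0]]}}

```text
t: 13.75
eef_pos: [0.4368, 0.0961, 0.116]
ee_rot: [-3.141, 0.0, -1.685]
force: [0.3, -0.8, -0.9]
width: 0.0215
gripper_force: 59.9
```

```bash
python3 v.py v3 "([.45,.22,.13],[.45,.22,.13])" skewer_tip skewer_mid rye0_mid rye1_mid rye2_mid
python3 - <<'E'
from h import *
e=np.array(arm.get_state()['eef_pos'])+[0,0,.008]; u=np.array([.115,.993,0])
for n in('scene','top'):
    F=arm.grab_frame(n)
    for a in(25,30,35,40): print(n,a,proj(F,[e+.163*(u*np.cos(np.radians(a))+[0,0,np.sin(np.radians(a))])]).round(1))
E
```

```text
tcp [0.4372 0.0963 0.1162] -1.6855066962353404 0.021316384350658347 13.85
skewer_tip scene 0.79 [342. 177.]
skewer_mid scene 0.82 [315. 186.]
rye0_mid scene 0.65 [355. 196.]
rye0_mid top 0.52 [184. 234.]
rye0_mid [0.4574 0.2711 0.1682] gap 0.0008
rye1_mid scene 0.93 [411. 220.]
rye1_mid top 0.67 [176. 235.]
rye1_mid [0.4478 0.3702 0.1066] gap 0.0658
rye2_mid scene 0.85 [371. 195.]
rye2_mid top 0.91 [164. 228.]
rye2_mid [0.4684 0.3183 0.1943] gap 0.0003
scene crop origin 287 140 x4
top crop origin 157 178 x4
scene 25 [[346.6 186. ]]
scene 30 [[344.9 181.6]]
scene 35 [[342.7 177.2]]
scene 40 [[340.2 172.9]]
top 25 [[194.2 235. ]]
top 30 [[196.  234.8]]
top 35 [[198.3 234.7]]
top 40 [[201.1 234.6]]
```

View pics/v3.png

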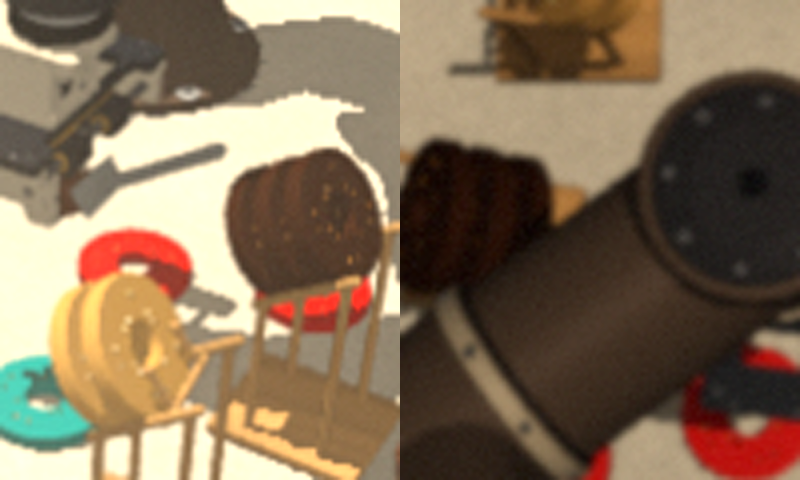

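Emit:
{"method": "carry_out", "body": {"commands": [[0, -0.2, 0, 0], [0, -0.4, -0.2, 0], [0, -0.4, -0.7, 0], [0, -0.3, -1.2, 0], [0, 0, -1.48, 0], [0, 0.26, -1.48, 0], [0, 0.26, -1.48, 0], [0, 0.26, -1.48, 0], [0, 0.26, -1.48, 0], [0, 0.26, -1.48, 0]]}}

```text
t: 15.7
eef_pos: [0.4368, 0.1089, 0.0414]
ee_rot: [-3.141, 0.0, -1.686]
force: [-0.8, 0.8, -2.0]
width: 0.0219
gripper_force: 59.9
```

```bash
python3 v.py v4 "([.45,.22,.13],[.45,.22,.13])" skewer_tip rye0_mid rye2_mid
python3 - <<'E'
from h import *
e=np.array(arm.get_state()['eef_pos'])+[0,0,.008]; u=np.array([.115,.993,0])
F=arm.grab_frame('scene')
for a in(30,35,40): print(a,proj(F,[e+.163*(u*np.cos(np.radians(a))+[0,0,np.sin(np.radians(a))])]).round(1))
W=arm.grab_frame('wrist'); save(W,'wrist4')
for q in('rye0_mid','skewer_tip'): print(q,[(m['conf'],np.round(m['uv'])) for m in arm.mark_of(W,q)[:2]])
a=np.array([.098,.813,.574]);R=np.array([.459,.293,.18]); print(proj(W,[R-.026*a,R-.033*a,e+.163*a]).round())
E
```

```text
tcp [0.4367 0.1089 0.0412] -1.6857799564891534 0.021686596138486676 15.8
skewer_tip scene 0.73 [345. 199.]
rye0_mid scene 0.61 [354. 196.]
rye0_mid top 0.87 [187. 235.]
rye0_mid [0.4557 0.2661 0.1639] gap 0.0013
rye2_mid scene 0.78 [368. 196.]
rye2_mid top 0.97 [160. 232.]
rye2_mid [0.4638 0.3192 0.1893] gap 0.0086
scene crop origin 287 140 x4
top crop origin 157 178 x4
30 [[347.1 203.8]]
35 [[345.  199.7]]
40 [[342.6 195.6]]
rye0_mid []
skewer_tip []
[[283. 774.]
 [283. 771.]
 [284. 711.]]
```

View pics/v4.png

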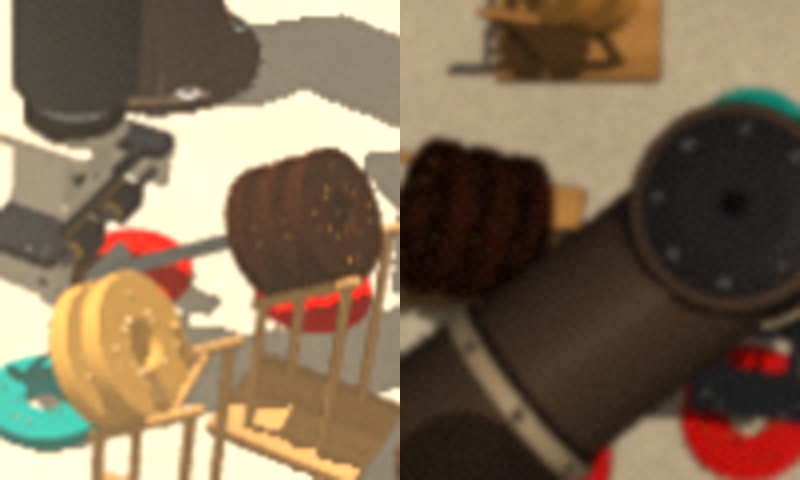

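Emit:
{"method": "carry_out", "body": {"commands": [[0.012, 0.098, 0.07, 0], [0.024, 0.196, 0.14, 0], [0.035, 0.29, 0.207, 0], [0.047, 0.39, 0.276, 0], [0.059, 0.488, 0.345, 0], [0.07, 0.586, 0.413, 0], [0.083, 0.683, 0.482, 0], [0.094, 0.781, 0.551, 0], [0.106, 0.878, 0.62, 0], [0.118, 0.976, 0.69, 0]]}}

```text
t: 17.55
eef_pos: [0.4426, 0.1581, 0.0758]
ee_rot: [3.142, 0.0, -1.686]
force: [-0.3, 0.3, -1.7]
width: 0.0217
gripper_force: 59.9
```

Run:
```python
from h import *
s=arm.get_state(); print(s['eef_pos'],s['force'],s['t'])
F=arm.grab_frame('scene')
for q in('rye0_mid','rye2_mid','skewer_mid','skewer_handle'): print(q,[(round(m['conf'],2),np.round(m['uv'])) for m in arm.mark_of(F,q)[:1]])
e=np.array(s['eef_pos'])+[0,0,.008]; a=np.array([.098,.813,.574]); print(proj(F,[e+.063*a,e+.013*a]).round())
```

```text
[0.44259913 0.15814439 0.07578926] [-0.25037209  0.32370419 -1.71198916] 17.55
rye0_mid [(0.75, array([356., 200.]))]
rye2_mid [(0.63, array([371., 194.]))]
skewer_mid [(0.62, array([333., 200.]))]
skewer_handle [(0.67, array([322., 206.]))]
[[334. 202.]
 [322. 206.]]
```

Emit:
{"method": "carry_out", "body": {"commands": [[0.01, 0.08, 0.06, 0], [0.02, 0.165, 0.117, 0], [0.03, 0.25, 0.177, 0], [0.04, 0.335, 0.237, 0], [0.05, 0.42, 0.297, 0], [0.06, 0.505, 0.357, 0], [0.07, 0.59, 0.417, 0], [0.08, 0.68, 0.48, 0], [0.092, 0.764, 0.54, 0], [0.092, 0.764, 0.54, 0]]}}

```text
t: 19.05
eef_pos: [0.4474, 0.1965, 0.1028]
ee_rot: [-3.141, 0.0, -1.685]
force: [0.1, -0.6, -1.0]
width: 0.0214
gripper_force: 59.9
```

```bash
python3 v.py v5 "([.45,.25,.15],[.45,.25,.15])" skewer_tip rye0_mid rye2_mid
python3 - <<'E'
from h import *
s=arm.get_state(); F=arm.grab_frame('scene'); e=np.array(s['eef_pos'])+[0,0,.008]; a=np.array([.098,.813,.574]); print(s['force'],proj(F,[e+.163*a]).round())
E
```

```text
tcp [0.4471 0.196  0.1025] -1.6855727470598572 0.02174890679439756 19.15
skewer_tip scene 0.69 [376. 189.]
rye0_mid scene 0.73 [357. 196.]
rye0_mid top 0.56 [384. 181.]
rye0_mid [0.5449 0.0547 0.2868] gap 0.25
rye2_mid scene 0.88 [370. 196.]
scene crop origin 298 137 x4
top crop origin 144 178 x4
[-0.1802      0.20869847 -1.45178457] [[376. 192.]]
```

View pics/v5.png

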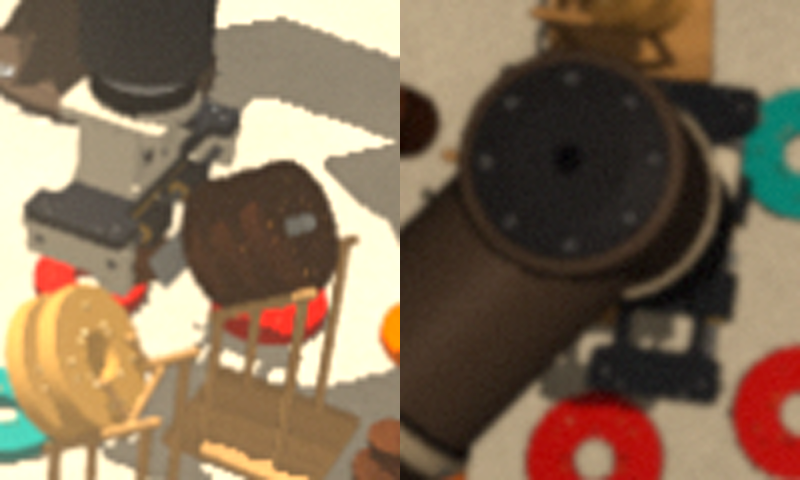

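The scene crop shows the steel tip protruding from the far face of the top ring at (300,223), so the shaft is through all three rings. Next I lift square to the rails.

Emit:
{"method": "carry_out", "body": {"commands": [[-0.007, -0.057, 0.082, 0], [-0.014, -0.114, 0.164, 0], [-0.021, -0.17, 0.246, 0], [-0.03, -0.25, 0.36, 0], [-0.042, -0.34, 0.49, 0], [-0.055, -0.455, 0.655, 0], [-0.07, -0.57, 0.82, 0], [-0.083, -0.684, 0.983, 0], [-0.097, -0.8, 1.15, 0], [-0.11, -0.91, 1.31, 0]]}}

```text
t: 20.75
eef_pos: [0.4416, 0.1501, 0.1686]
ee_rot: [-3.142, 0.0, -1.686]
force: [-0.9, 0.1, -2.6]
width: 0.0214
gripper_force: 60.1
```

```bash
python3 v.py v6 "([.44,.22,.2],[.45,.25,.15])" skewer_tip rye0_mid rye2_mid
python3 - <<'E'
from h import *
s=arm.get_state(); F=arm.grab_frame('scene'); e=np.array(s['eef_pos'])+[0,0,.008]; a=np.array([.098,.813,.574]); print(s['force'],proj(F,[e+.163*a]).round())
E
```

```text
tcp [0.442  0.1503 0.1691] -1.6858293770437836 0.021688113477436637 20.85
skewer_tip scene 0.51 [364. 165.]
rye0_mid scene 0.42 [336. 176.]
rye2_mid scene 0.77 [344. 175.]
scene crop origin 290 119 x4
top crop origin 144 178 x4
[-0.39105109  0.6195458  -2.80849037] [[363. 167.]]
```

View pics/v6.png

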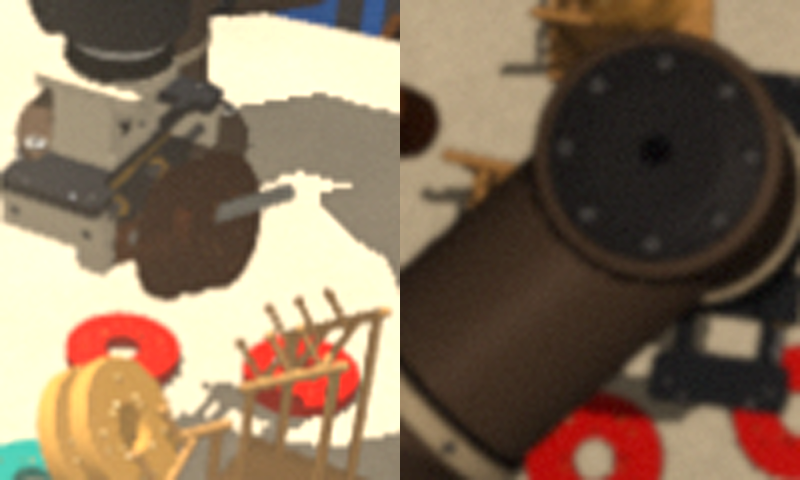

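The crop shows all three dark rings on the shaft against the guard, tip free at (290,192), and the dark rings' rack empty. Now I carry them to the stand.

Emit:
{"method": "carry_out", "body": {"commands": [[0, -0.05, 0.3, 0], [0.05, -0.15, 0.7, 0], [0.15, -0.4, 1.1, 0], [0.3, -0.85, 1.4, -0.1], [0.55, -1.5, 1.6, -0.2], [0.85, -2.3, 1.6, -0.34], [1.15, -3.2, 1.6, -0.34], [1.5, -4.1, 1.6, -0.34], [1.85, -5, 1.6, -0.34], [2.15, -5.9, 1.6, -0.34]]}}

```text
t: 22.45
eef_pos: [0.5499, -0.1462, 0.2492]
ee_rot: [-3.14, -0.0, -1.721]
force: [0.1, 0.2, -2.9]
width: 0.0214
gripper_force: 60.2
```

Emit:
{"method": "carry_out", "body": {"commands": [[0.3, -0.8, 0, 0], [0.55, -1.5, 0, 0], [0.75, -2.1, 0, 0], [0.9, -2.6, 0, 0], [1, -2.9, 0, 0], [1.05, -3.05, 0, 0], [1.06, -3.05, 0, 0], [1.06, -3.05, 0, 0], [1.06, -3.05, 0, 0], [1.06, -3.05, 0, 0]]}}

```text
t: 23.7
eef_pos: [0.6022, -0.2965, 0.2483]
ee_rot: [-3.141, -0.0, -1.721]
force: [1.0, 0.4, -1.9]
width: 0.0217
gripper_force: 60.2
```

```bash
python3 v.py v7 "([.61,-.25,.18],[.61,-.23,.12])" skewer_tip skewer_handle stand_seat
python3 - <<'E'
from h import *
s=arm.get_state(); F=arm.grab_frame('scene'); e=np.array(s['eef_pos'])+[0,0,.008]; u=np.array([.149,.989,0]); print(s['force'])
for a in(30,35,40): print(a,proj(F,[e+.163*(u*np.cos(np.radians(a))+[0,0,np.sin(np.radians(a))])]).round(1))
S=np.array([.612,-.235,.125]); print('forks apex',proj(F,[S-.086*u-[0,0,.010],S+.086*u-[0,0,.010]]).round(1))
E
```

```text
tcp [ 0.6022 -0.2967  0.2482] -1.7207988617411107 0.02158486997175251 23.8
skewer_tip scene 0.59 [186. 130.]
scene crop origin 122 115 x4
top crop origin 328 121 x4
[ 1.26015663 -0.37293458 -2.82880313]
30 [[187.6 137.3]]
35 [[184.9 132.6]]
40 [[182.1 128. ]]
forks apex [[160.3 186.1]
 [199.4 204.5]]
```

View pics/v7.png

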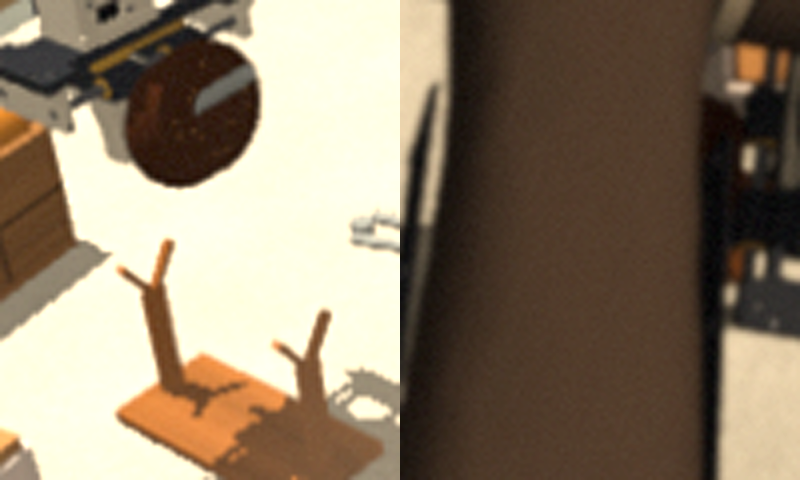

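Emit:
{"method": "carry_out", "body": {"commands": [[0, 0, -0.3, 0], [0, 0, -0.8, 0], [0, 0, -1.3, 0], [0, 0, -1.7, 0], [0, 0, -1.95, 0], [0, 0, -2.1, 0], [0, 0, -2.2, 0], [0, 0, -2.28, 0], [0, 0, -2.34, 0], [0, 0, -2.4, 0]], "claw": 1, "force": 40}}

```text
t: 25.4
eef_pos: [0.603, -0.2971, 0.13]
ee_rot: [-3.139, -0.001, -1.72]
force: [-4.4, 7.2, 18.2]
width: 0.0217
gripper_force: 40.1
```

Run:
```python
from h import *
s=arm.get_state(); F=arm.grab_frame('scene'); e=np.array(s['eef_pos'])+[0,0,.008]; u=np.array([.149,.989,0]); print(s['force'],s['moment'],s['eef_pos'])
print([(m['conf'],m['uv']) for m in arm.mark_of(F,'skewer_tip')[:1]])
for a in(0,10,20,30,35): print(a,proj(F,[e+.163*(u*np.cos(np.radians(a))+[0,0,np.sin(np.radians(a))])]).round(1))
```

```text
[-4.35686984  7.16558645 18.19198889] [ 2.11407483  1.87717858 -0.11523607] [ 0.60303956 -0.29713427  0.13004596]
[(0.75, [182.3, 176.1])]
0 [[201.9 199.9]]
10 [[200.1 191.7]]
20 [[197.1 183.1]]
30 [[192.9 174.3]]
35 [[190.4 169.9]]
```

Run:
```python
from h import *
F=arm.grab_frame('scene'); im=F['pixels'][120:240,120:230,::-1]
cv2.imwrite('pics/v8.png',cv2.convertScaleAbs(cv2.resize(im,None,fx=5,fy=5,interpolation=cv2.INTER_CUBIC),alpha=1.2))
```

```text
(no output)
```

View pics/v8.png

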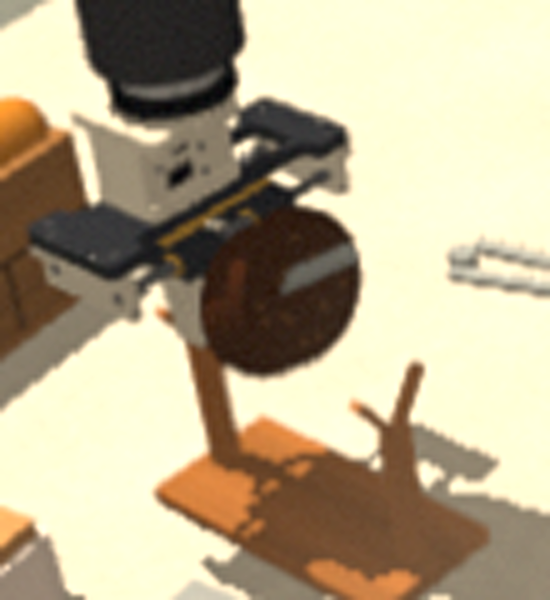

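The crop shows the rings held near the guard, tip at (353,250), full-frame (190.6,170), so the pitch is still about 35°. The tail is pressing in the near fork. I ease the grip so it can pivot level.

Emit:
{"method": "carry_out", "body": {"commands": [[0, 0, 0, 0], [0, 0, 0, 0], [0, 0, -0.03, 0], [0, 0, -0.06, 0], [0, 0, -0.09, 0], [0, 0, -0.12, 0], [0, 0, -0.15, 0], [0, 0, -0.18, 0], [0, 0, -0.21, 0], [0, 0, -0.21, 0]], "claw": 1, "force": 20}}

```text
t: 26.8
eef_pos: [0.6028, -0.2961, 0.1184]
ee_rot: [-3.14, 0.001, -1.721]
force: [0.6, 4.9, 0.1]
width: 0.022
gripper_force: 20.0
```

```bash
cat > w.py <<'E'
from h import *
s=arm.get_state(); F=arm.grab_frame('scene'); e=np.array(s['eef_pos'])+[0,0,.008]; u=np.array([.149,.989,0]); print(np.round(s['force'],1),np.round(s['moment'],2),np.round(s['eef_pos'],4),s['t'])
for q in('skewer_tip','skewer_handle','rye0_mid','rye1_mid','rye2_mid'): print(q,[(round(m['conf'],2),np.round(m['uv']).tolist()) for m in arm.mark_of(F,q)[:3]])
im=F['pixels'].astype(int)
print('tip at pitch:',[(a,proj(F,[e+.163*(u*np.cos(np.radians(a))+[0,0,np.sin(np.radians(a))])])[0].round().tolist()) for a in(-5,0,10,20,30,35)])
m=arm.regions_of(F,'skewer_tip'); 
for r in m[:2]:
    p=np.argwhere(r['pixels'])[:,::-1]; print('mask',round(r['conf'],2),len(p),'rightmost',p[p[:,0].argmax()],'bbox',p.min(0),p.max(0))
E
python3 w.py
```

```text
[0.6 4.9 0.1] [ 1.66 -0.03  0.04] [ 0.6028 -0.2961  0.1184] 26.8
skewer_tip []
skewer_handle [(0.64, [170.0, 186.0]), (0.42, [241.0, 228.0])]
rye0_mid [(0.61, [179.0, 188.0])]
rye1_mid [(0.82, [365.0, 212.0]), (0.82, [409.0, 221.0]), (0.65, [299.0, 243.0])]
rye2_mid []
tip at pitch: [(-5, [203.0, 207.0]), (0, [203.0, 203.0]), (10, [201.0, 195.0]), (20, [198.0, 187.0]), (30, [194.0, 178.0]), (35, [191.0, 173.0])]
mask 0.43 93 rightmost [200 193] bbox [163 181] [200 195]
```

Emit:
{"method": "carry_out", "body": {"commands": [[0, 0, 0, 0], [0, 0, -0.01, 0], [0, 0, -0.02, 0], [0, 0, -0.03, 0], [0, 0, -0.03, 0], [0, 0, -0.03, 0], [0, 0, -0.03, 0], [0, 0, -0.03, 0], [0, 0, -0.03, 0], [0, 0, -0.03, 0]], "claw": 1, "force": 8}}

```text
t: 28.4
eef_pos: [0.6022, -0.297, 0.1161]
ee_rot: [-3.142, -0.0, -1.721]
force: [1.6, 0.8, -1.0]
width: 0.022
gripper_force: 8.0
```

```bash
python3 w.py
```

```text
[ 1.6  0.8 -1. ] [ 0.67 -0.51 -0.23] [ 0.6022 -0.297   0.1161] 28.4
skewer_tip [(0.71, [203.0, 203.0])]
skewer_handle [(0.51, [165.0, 187.0])]
rye0_mid [(0.45, [180.0, 195.0]), (0.37, [181.0, 197.0])]
rye1_mid [(0.84, [320.0, 205.0]), (0.72, [159.0, 254.0]), (0.64, [297.0, 243.0])]
rye2_mid []
tip at pitch: [(-5, [203.0, 207.0]), (0, [203.0, 204.0]), (10, [201.0, 196.0]), (20, [198.0, 187.0]), (30, [194.0, 178.0]), (35, [191.0, 174.0])]
mask 0.48 144 rightmost [202 203] bbox [163 181] [202 206]
```

Emit:
{"method": "carry_out", "body": {"commands": [[0, 0, 0, 0], [0, 0, 0, 0], [0, 0, 0, 0], [0, 0, 0, 0], [0, 0, 0, 0], [0, 0, 0, 0], [0, 0, 0, 0], [0, 0, 0, 0], [0, 0, 0, 0], [0, 0, 0, 0]], "claw": 0.4}}

```text
t: 30.0
eef_pos: [0.6022, -0.297, 0.1161]
ee_rot: [3.142, -0.0, -1.721]
force: [0.1, -0.3, 0.8]
width: 0.0527
gripper_force: 0.0
```

```bash
python3 w.py
```

```text
[ 0.1 -0.3  0.8] [ 0.11 -0.05  0.03] [ 0.6022 -0.297   0.1161] 30.0
skewer_tip [(0.52, [202.0, 204.0])]
skewer_handle [(0.47, [166.0, 190.0])]
rye0_mid [(0.69, [180.0, 194.0])]
rye1_mid [(0.88, [298.0, 243.0]), (0.73, [409.0, 219.0]), (0.72, [366.0, 212.0])]
rye2_mid [(0.83, [189.0, 202.0]), (0.66, [321.0, 225.0])]
tip at pitch: [(-5, [203.0, 207.0]), (0, [203.0, 204.0]), (10, [201.0, 196.0]), (20, [198.0, 187.0]), (30, [194.0, 178.0]), (35, [191.0, 174.0])]
mask 0.69 200 rightmost [203 204] bbox [159 182] [203 206]
mask 0.56 79 rightmost [184 183] bbox [171 183] [184 207]
```

Emit:
{"method": "carry_out", "body": {"commands": [[0, 0, 0.2, 0], [0, 0, 0.5, 0], [0, 0, 1, 0], [0, 0, 1.7, 0], [0, 0, 2.5, 0], [0, 0, 3.3, 0], [0, 0.5, 3.6, 0], [-0.4, 1.5, 3.6, 0], [-0.8, 2.6, 3.6, 0], [-1.2, 3.7, 3.6, 0]]}}

```text
t: 31.6
eef_pos: [0.5415, -0.1107, 0.2975]
ee_rot: [-3.14, 0.0, -1.722]
force: [1.4, 1.2, 0.3]
width: 0.0525
gripper_force: 0.0
```

Emit:
{"method": "carry_out", "body": {"commands": [[-0.4, 1.1, 0, 0], [-0.8, 2.2, 0, 0], [-1, 3.3, 0, 0], [-1, 4.4, 0, 0], [-1, 5.2, 0, 0], [-1, 5.6, 0, 0], [-1, 5.6, 0, 0], [-1, 5.6, 0, 0], [-1, 5.6, 0, 0], [-1, 5.6, 0, 0]]}}

```text
t: 32.85
eef_pos: [0.4923, 0.1672, 0.2962]
ee_rot: [-3.141, 0.0, -1.722]
force: [-0.0, -0.7, 0.3]
width: 0.0526
gripper_force: 0.0
```

Run:
```python
from h import *
F={n:arm.grab_frame(n) for n in('scene','top')}
for q in('skewer_tip','skewer_mid','skewer_handle','stand_seat','rye0_mid','rye1_mid','rye2_mid'):
    rs=[]
    for n in F:
        m=[x for x in arm.mark_of(F[n],q) if np.hypot(*(np.array(x['uv'])-proj(F[n],[[.61,-.235,.12]])[0]))<45][:2]
        print(q,n,[(round(x['conf'],2),np.round(x['uv']).tolist()) for x in m])
        if m: rs.append(ray(F[n],m[0]['uv']))
    if len(rs)==2: X,g=tri(rs); print('   ->',X.round(4),g.round(4))
S=np.array([.612,-.235,.125]);u=np.array([.149,.989,0])
for n in F: print(n,'expect tip,mid,handle',proj(F[n],[S+.1*u,S,S-.05*u]).round().tolist())
# dark ring pixels in the top view beside the shaft line, and on the counter
T=F['top']; im=T['pixels'].astype(int); g=np.linspace(-.1,.1,41)
print([int(im[int(round(p[1])),int(round(p[0]))].sum()) for p in proj(T,[S+k*u+np.array([.025,0,.015]) for k in g])])
m=arm.regions_of(F['scene'],'rye1_mid')
print([(round(r['conf'],2),np.round(r['uv']).tolist(),F['scene']['pixels'][r['pixels']].mean(0).round().tolist()) for r in m])
print(arm.get_state()['t'])
```

```text
skewer_tip scene [(0.7, [203.0, 203.0]), (0.62, [181.0, 192.0])]
skewer_tip top [(0.95, [341.0, 173.0])]
   -> [ 0.6303 -0.1297  0.1305] 0.0011
skewer_mid scene [(0.72, [206.0, 204.0]), (0.6, [178.0, 193.0])]
skewer_mid top [(0.85, [380.0, 180.0]), (0.66, [375.0, 177.0])]
   -> [ 0.6003 -0.1977  0.098 ] 0.0437
skewer_handle scene [(0.62, [182.0, 191.0]), (0.55, [172.0, 189.0])]
skewer_handle top [(0.8, [399.0, 183.0])]
   -> [ 0.5959 -0.2648  0.1169] 0.0223
stand_seat scene [(0.63, [180.0, 193.0])]
stand_seat top [(0.83, [382.0, 182.0])]
   -> [ 0.6098 -0.2369  0.1195] 0.0022
rye0_mid scene [(0.64, [181.0, 197.0]), (0.43, [205.0, 201.0])]
rye0_mid top [(0.5, [376.0, 181.0])]
   -> [ 0.6136 -0.2272  0.1122] 0.0006
rye1_mid scene [(0.4, [184.0, 196.0])]
rye1_mid top [(0.69, [376.0, 180.0]), (0.57, [342.0, 175.0])]
   -> [ 0.6121 -0.2213  0.1173] 0.0046
rye2_mid scene [(0.82, [187.0, 201.0])]
rye2_mid top [(0.58, [367.0, 180.0]), (0.26, [378.0, 175.0])]
   -> [ 0.6174 -0.2023  0.107 ] 0.0005
scene expect tip,mid,handle [[202.0, 203.0], [179.0, 192.0], [168.0, 187.0]]
top expect tip,mid,handle [[343.0, 175.0], [381.0, 181.0], [399.0, 184.0]]
[387, 223, 161, 304, 384, 398, 397, 389, 388, 391, 385, 381, 387, 383, 389, 364, 291, 298, 149, 65, 50, 35, 51, 48, 43, 47, 43, 31, 27, 169, 370, 388, 381, 382, 377, 358, 199, 215, 361, 382, 387]
[(0.73, [366.0, 217.0], [176.0, 60.0, 44.0]), (0.72, [294.0, 244.0], [71.0, 150.0, 131.0]), (0.72, [321.0, 204.0], [199.0, 67.0, 51.0]), (0.7, [409.0, 219.0], [187.0, 93.0, 19.0]), (0.63, [177.0, 191.0], [68.0, 40.0, 25.0]), (0.24, [364.0, 240.0], [116.0, 86.0, 57.0])]
33.7
```

```bash
python3 -c "
from station import arm
print(arm.job_done())"
```

```text
the job is handed in; nothing more can be done
None
```

The skewer with all three rye rings on it lies level across both forks, centred to about 3 mm on the last camera check, and the job was handed in at about 34 s; I viewed 13 pictures, over the limit of 10.

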